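# Transfer leak-tested feeding bottles to the sample rack in reverse order

## Robot

A 6-joint arm with a two-finger parallel gripper is mounted at the origin on the work surface. World frame = base frame: x ahead of the robot, y to its left, z up, the work surface at z = 0. Lengths are in mm, angles in degrees, forces in N, time in s.
With the tool pointing down it reaches from about 300 to 850 mm from the base axis. Payload 4.2 kg.
Tool frame: the origin (TCP) lies at the very end of the fingers, on their centre line; the grasp point (between the pads) lies 19 mm behind it; x points along the fingers, z is the direction in which the jaws open and shut, and the axes are right-handed (so a half turn about x gives the same grasp; the last joint's range is limited). The gripper opens to 91 mm and grips with 3 to 60 N. Pads are 32 mm wide; open, the fingers measure 118 mm over their backs; the gripper's body (76 mm by 178 mm) begins 60 mm behind the grasp point.
Start: joints at [69.271, 18.312, 89.639, -0, 72.044, -1.146], TCP at [192.733, 541.754, 213.976] pointing down, gripper open.
Joint ranges: [-177.97, 177.97], [-48.28, 115.42], [12.27, 149.76], [-77.06, 257.06], [2.81, 150.46], [-146.56, 146.56]. Speed limits (degrees/s): [147.25, 147.25, 180, 180, 180, 180].

## Interface

Orientations are given as [roll, pitch, yaw] about the fixed x, y, z axes, in that order (R = Rz(yaw) Ry(pitch) Rx(roll)).
In Python, from workcell import state, grab_frame, camera_info, env, search_frame, place_of gives the robot as it stands.
- The arm moves only by the tool drive_tool, never from a script. Its argument "plan" is a list of rows, each a list of 7 numbers: the turn, a rotation vector about the world's x, y, z in degrees, then the shift along the world's x, y, z in mm, then the finger opening in mm, from 0 to 91.2. In form: [[wx, wy, wz, dx, dy, dz, jaw], ...]. A call has 1 to 10 rows; each row is the pose to reach, as a shift and turn from the pose measured when the call began; what a row does not reach only later rows make up. A row lasts 1/8 s, in which the tool goes at most 62.5 mm and 10.7 degrees, less where a joint would pass 70% of its speed; a pose out of reach is approached as far as the arm can. A call with a gripper value outside its range is refused whole. The fingers move at their own pace and stop on an object; "grip_force" is the grip in N (left out, the last holds). Time passes only in rows, so rows that repeat a pose let the fingers close. It gives the time, the measured TCP pose, the force and the opening at its end, in the units of the state.
- state(): the state, without advancing time (a new reading comes with each control period).
- grab_frame(name): name is "side" or "top" or "wrist"; returns the picture (400x640x3 uint8, red, green, blue); there is no depth.
- camera_info(name): a dict with "intrinsics" (3x3 intrinsics, pixels), "k1" (the pictures are not rectified: a ray, as slopes to the right and down, at radius r is drawn at 1 + k1 r^2 times it, then the intrinsics apply), "origin" and "orientation" of the camera in the world; the wrist camera has in their place "hand_eye" (4x4, takes a point from camera to tool coordinates, whose origin is the TCP and whose axes are the tool frame's). Camera axes: x right, y down, z forward; pixel columns grow to the right and rows downward; lengths in mm; the calibration is good to about 2 mm. A picture is of the moment at which its call begins: read the wrist's pose just before it. camera_info takes no time and is no camera call.
- env.job_done(): hands the job in, once; it reports no verdict.
Trained networks look in the newest picture that a camera, given by its name, has taken for a name from the list of things; names that differ only in an ending like _2 or _b are one class to them, and where a whole thing is asked for, a point or a joint stands for the part that bears it (a point fixed in the world has none). Each returns a list of dicts, best first, with "p" (0 to 1); they miss things now and then, are a little off and sometimes report something else, mostly with a low value. They report only what shows in the picture. A call takes as long as a camera call.
- search_frame(camera, label): "rect" ([left, top, right, bottom] as shares, 0 to 1, of the picture: columns of its width, rows of its height, round what is visible of it).
- place_of(camera, label): "location" ([column, row] as shares, 0 to 1, of the picture: columns of its width, rows of its height: a listed point, or the origin of a listed thing).
The state is a dict: "time_s": time; "qpos": joint angles; "qvel": joint speeds; "effort": joint torques, N m; "ee_pos": TCP position; "ee_rot": TCP orientation; "force": force on the tool from outside, world axes, zero at the start; "torque": the same for the moment, N m; "gripper_width": finger opening in mm.
Only numpy, scipy, OpenCV 4.12 (cv2) and the standard library are available. Lean on these libraries where they do the work, as an engineer would, in place of code of your own. Each camera call takes 0.05 s, during which the arm holds its last target. There are 200 camera calls.

## Task

Move the four feeding bottles one after another from the steel rack into the blue sample rack in reverse order, because the next inspector reads it from the other side: the bottle now at the left end of the steel rack (seen from the robot) goes into the compartment at the right end of the blue rack, the second from the left goes second from the right, and so on. Set each bottle down gently, upright on the floor of its own compartment, without dropping or tipping over any bottle, and leave the beaker, the carton and the timer where they are.

Things in the scene. Friction and masses are not known exactly. Their poses are not given: they have to be found in the camera images.
- pink_bottle: loose clear feeding bottle with pink cap and pink band, 122 mm tall, 70 to 130 g; body 52 mm across up to 64 mm high, then a shoulder; grip the cap: a cylinder 42 mm across, 84 to 118 mm above the underside. Origin: centre of the underside, z up; round, so yaw means nothing. Starts upright in the steel rack on the pad of its own colour (pad top 8 mm above the table).
- teal_bottle: loose clear feeding bottle with teal cap and teal band, 122 mm tall, 70 to 130 g; body 52 mm across up to 64 mm high, then a shoulder; grip the cap: a cylinder 42 mm across, 84 to 118 mm above the underside. Origin: centre of the underside, z up; round, so yaw means nothing. Starts upright in the steel rack on the pad of its own colour (pad top 8 mm above the table).
- yellow_bottle: loose clear feeding bottle with yellow cap and yellow band, 122 mm tall, 70 to 130 g; body 52 mm across up to 64 mm high, then a shoulder; grip the cap: a cylinder 42 mm across, 84 to 118 mm above the underside. Origin: centre of the underside, z up; round, so yaw means nothing. Starts upright in the steel rack on the pad of its own colour (pad top 8 mm above the table).
- navy_bottle: loose clear feeding bottle with navy cap and navy band, 122 mm tall, 70 to 130 g; body 52 mm across up to 64 mm high, then a shoulder; grip the cap: a cylinder 42 mm across, 84 to 118 mm above the underside. Origin: centre of the underside, z up; round, so yaw means nothing. Starts upright in the steel rack on the pad of its own colour (pad top 8 mm above the table).
- pink_tag: fixed pink pad, 66 x 66 x 3 mm, on the floor of one steel-rack compartment, with a pink tab 40 mm wide over the rack's +x rim; marks where the pink-capped bottle starts. Origin: centre of the pad's underside.
- teal_tag: fixed teal pad, 66 x 66 x 3 mm, on the floor of one steel-rack compartment, with a teal tab 40 mm wide over the rack's +x rim; marks where the teal-capped bottle starts. Origin: centre of the pad's underside.
- yellow_tag: fixed yellow pad, 66 x 66 x 3 mm, on the floor of one steel-rack compartment, with a yellow tab 40 mm wide over the rack's +x rim; marks where the yellow-capped bottle starts. Origin: centre of the pad's underside.
- navy_tag: fixed navy pad, 66 x 66 x 3 mm, on the floor of one steel-rack compartment, with a navy tab 40 mm wide over the rack's +x rim; marks where the navy-capped bottle starts. Origin: centre of the pad's underside.
- steel_rack: stainless steel rack, full at the start: fixed row of four open-topped compartments, 82 x 318 mm, 20 mm high; floor and walls 5 and 4 mm thick, compartments 74 x 74 mm inside. Origin: centre of the underside, z up, +y to the left end seen from the robot (turned up to 0.12 rad). Compartment centres: x = 0, y = -117, -39, 39, 117 mm. Nearer or farther of the two.
- blue_rack: blue rack with white floors, empty at the start: fixed row of four open-topped compartments, 82 x 318 mm, 20 mm high; floor and walls 5 and 4 mm thick, compartments 74 x 74 mm inside. Origin: centre of the underside, z up, +y to the left end seen from the robot (turned up to 0.12 rad). Compartment centres: x = 0, y = -117, -39, 39, 117 mm. About 180 mm before or behind the steel rack.
- beaker: bystander: loose clear glass beaker, 70 mm across at the rim, 85 mm tall, off to one side of the racks. Origin: centre of its underside.
- carton: bystander: loose brown cardboard carton, 90 x 70 x 60 mm high, off to one side of the racks. Origin: centre of its underside.
- timer: bystander: loose flat white timer with a black screen, 60 x 60 x 22 mm high, off to one side of the racks. Origin: centre of its underside.

How it is judged (in metres and radians):
At the end, for the whole second after the job is handed in: Each bottle is in the blue-rack compartment mirrored from its starting one (left end to right end, etc.): within 14 mm of its centre along each rack axis, underside within 5 mm of the floor, tilted under 0.1 rad, at rest (under 0.02 m/s) and released (((y of pink_tag in the frame of steel_rack between -0.147 and -0.087 m and y of pink_bottle in the frame of blue_rack between 0.103 and 0.131 m) or (y of pink_tag in the frame of steel_rack between -0.069 and -0.009 m and y of pink_bottle in the frame of blue_rack between 0.025 and 0.053 m) or (y of pink_tag in the frame of steel_rack between 0.009 and 0.069 m and y of pink_bottle in the frame of blue_rack between -0.053 and -0.025 m) or (y of pink_tag in the frame of steel_rack between 0.087 and 0.147 m and y of pink_bottle in the frame of blue_rack between -0.131 and -0.103 m)) and x of pink_bottle in the frame of blue_rack between -0.014 and 0.014 m and z of pink_bottle in the frame of blue_rack between 0 and 0.01 m and angle between each of pink_bottle, teal_bottle, yellow_bottle, navy_bottle's own z axis and vertical below 0.1 rad and linear speed of each of pink_bottle, teal_bottle, yellow_bottle, navy_bottle below 0.02 m/s and ((y of teal_tag in the frame of steel_rack between -0.147 and -0.087 m and y of teal_bottle in the frame of blue_rack between 0.103 and 0.131 m) or (y of teal_tag in the frame of steel_rack between -0.069 and -0.009 m and y of teal_bottle in the frame of blue_rack between 0.025 and 0.053 m) or (y of teal_tag in the frame of steel_rack between 0.009 and 0.069 m and y of teal_bottle in the frame of blue_rack between -0.053 and -0.025 m) or (y of teal_tag in the frame of steel_rack between 0.087 and 0.147 m and y of teal_bottle in the frame of blue_rack between -0.131 and -0.103 m)) and x of teal_bottle in the frame of blue_rack between -0.014 and 0.014 m and z of teal_bottle in the frame of blue_rack between 0 and 0.01 m and ((y of yellow_tag in the frame of steel_rack between -0.147 and -0.087 m and y of yellow_bottle in the frame of blue_rack between 0.103 and 0.131 m) or (y of yellow_tag in the frame of steel_rack between -0.069 and -0.009 m and y of yellow_bottle in the frame of blue_rack between 0.025 and 0.053 m) or (y of yellow_tag in the frame of steel_rack between 0.009 and 0.069 m and y of yellow_bottle in the frame of blue_rack between -0.053 and -0.025 m) or (y of yellow_tag in the frame of steel_rack between 0.087 and 0.147 m and y of yellow_bottle in the frame of blue_rack between -0.131 and -0.103 m)) and x of yellow_bottle in the frame of blue_rack between -0.014 and 0.014 m and z of yellow_bottle in the frame of blue_rack between 0 and 0.01 m and ((y of navy_tag in the frame of steel_rack between -0.147 and -0.087 m and y of navy_bottle in the frame of blue_rack between 0.103 and 0.131 m) or (y of navy_tag in the frame of steel_rack between -0.069 and -0.009 m and y of navy_bottle in the frame of blue_rack between 0.025 and 0.053 m) or (y of navy_tag in the frame of steel_rack between 0.009 and 0.069 m and y of navy_bottle in the frame of blue_rack between -0.053 and -0.025 m) or (y of navy_tag in the frame of steel_rack between 0.087 and 0.147 m and y of navy_bottle in the frame of blue_rack between -0.131 and -0.103 m)) and x of navy_bottle in the frame of blue_rack between -0.014 and 0.014 m and z of navy_bottle in the frame of blue_rack between 0 and 0.01 m); the robot touches nothing.
It fails at once if a bottle is tipped over (more than 0.6 rad) (angle between any of pink_bottle, teal_bottle, yellow_bottle, navy_bottle's own z axis and vertical above 0.6 rad).
It fails at once if a bottle is dropped (falls faster than 0.3 m/s, free of the fingers, its underside over 30 mm above the table) ((height (world z) of pink_bottle above 0.03 m and contact force between the fingers and pink_bottle below 0.1 N and linear speed of pink_bottle above 0.3 m/s) or (height (world z) of teal_bottle above 0.03 m and contact force between the fingers and teal_bottle below 0.1 N and linear speed of teal_bottle above 0.3 m/s) or (height (world z) of yellow_bottle above 0.03 m and contact force between the fingers and yellow_bottle below 0.1 N and linear speed of yellow_bottle above 0.3 m/s) or (height (world z) of navy_bottle above 0.03 m and contact force between the fingers and navy_bottle below 0.1 N and linear speed of navy_bottle above 0.3 m/s)).
It fails at once if the glass beaker is moved by more than 30 mm (distance of beaker from where it was at the start of the episode above 0.03 m).
It fails at once if the carton is moved by more than 30 mm (distance of carton from where it was at the start of the episode above 0.03 m).
It fails at once if the timer is moved by more than 30 mm (distance of timer from where it was at the start of the episode above 0.03 m).
It also fails if it takes over 120 s, if anything falls off the work surface, if the arm or the gripper's body presses on something with over 40 N, if the wrist force passes 120 N, or if a joint passes its speed limit or range.

## Working session

There is one attempt and no reset: what is moved stays moved. The work goes in short steps, Python scripts to look and compute and a tool call to move; the robot and the scene stay as the last step left them, time stands still between calls to the robot, and variables do not carry over. Pictures are saved under pics/ and viewed, about 12 in all and at most 16, crops included, and the job is handed in when it is done.

Besides the shell and the picture viewer there is one more tool, called after ">>>" as a command line: name --pt "numbers of a row" for each row, then --argument value for the rest. drive_tool: Moves the arm, as the interface text tells. Its arguments: {"type":"object","properties":{"plan":{"type":"array"},"grip_force":{"type":"number"}},"required":["plan"]}

```bash
mkdir -p pics
cat > h.py <<'E'
import numpy as np, cv2
from workcell import *
def shot(n,f):
    im=grab_frame(n); cv2.imwrite('pics/'+f,im[...,::-1]); return im
def ray(cam,uv,st=None):
    c=camera_info(cam); K=np.array(c['intrinsics']); k1=c['k1']
    d=np.linalg.inv(K)@[uv[0],uv[1],1]; d=d[:2]; s=d.copy()
    for _ in range(20): s=d/(1+k1*(s@s))
    v=np.array([s[0],s[1],1.])
    return c,v
def rot(r):
    from scipy.spatial.transform import Rotation as R
    r=np.array(r); return r if r.shape==(3,3) else R.from_euler('xyz',r,degrees=True).as_matrix()
def pt(cam,uv,z):
    c,v=ray(cam,uv)
    if 'hand_eye' in c:
        s=state(); H=np.array(c['hand_eye']); Rt=rot(s['ee_rot']); o=Rt@H[:3,3]+s['ee_pos']; d=Rt@H[:3,:3]@v
    else: o=np.array(c['origin']); d=rot(c['orientation'])@v
    return o+d*(z-o[2])/d[2]
E
python3 - <<'E'
from h import *
print(state()); print(camera_info('top')); print(camera_info('wrist')); 
shot('top','t0.png')
W=np.array([640,400])
for l in ['steel_rack','blue_rack','pink_bottle','teal_bottle','yellow_bottle','navy_bottle','pink_tag','teal_tag','yellow_tag','navy_tag','beaker','carton','timer']:
    r=place_of('top',l)[:2]
    for q in r:
        z=8 if 'bottle' in l else 5 if 'tag' in l else 0
        uv=np.array(q['location'])*W; print(l,round(q['p'],2),uv.round(1),pt('top',uv,z).round(1))
shot('side','s0.png')
E
```

```text
{'time_s': 0.0, 'qpos': array([ 6.92703006e+01,  1.83530356e+01,  8.97046021e+01, -1.69638398e-03,
        7.20422972e+01, -1.14587162e+00]), 'qvel': array([ 0.0334474 , -0.08701474, -0.00523344,  0.07056563, -0.10054756,
       -0.0601506 ]), 'effort': array([ 8.90559804e-04, -4.12464309e+01, -2.31980324e+01,  7.26947444e-02,
        4.55647276e-02, -1.52552043e-04]), 'ee_pos': array([192.56944846, 541.28531436, 213.11850618]), 'ee_rot': array([ 179.77873309,   89.90005205, -109.80457022]), 'force': array([ 0.42299343,  0.2115126 , -0.33803953]), 'torque': array([ 0.01399693,  0.01625847, -0.03832755]), 'gripper_width': 91.20898092988942}
{'intrinsics': array([[506.50243765,   0.        , 309.63175169],
       [  0.        , 506.50243765, 197.84351532],
       [  0.        ,   0.        ,   1.        ]]), 'k1': -0.1515667831927668, 'origin': array([ 420.1255373 ,  -17.48513478, 1322.85178569]), 'orientation': array([-175.15282218,    1.33710975,  -90.37916267])}
{'intrinsics': array([[305.7510819 ,   0.        , 318.07999915],
       [  0.        , 305.7510819 , 201.82420819],
     
[... 617 characters left out ...]
 60.7   8. ]
teal_bottle 0.86 [290.4 148.8] [661.9  62.4   8. ]
yellow_bottle 0.93 [325.7 152.6] [650.8 -30.5   8. ]
navy_bottle 0.68 [266.6 151.4] [655.8 125.1   8. ]
navy_bottle 0.3 [354.5 154.6] [ 644.8 -106.1    8. ]
pink_tag 0.78 [353.9 156.5] [ 640.3 -104.7    5. ]
teal_tag 0.7 [293.1 152.9] [651.4  55.3   5. ]
teal_tag 0.46 [177.4 255.8] [381.8 362.1   5. ]
yellow_tag 0.72 [322.2 154.1] [647.5 -21.3   5. ]
yellow_tag 0.58 [294.1 154.8] [646.3  52.8   5. ]
navy_tag 0.77 [266.6 147.6] [666.5 125.5   5. ]
beaker 0.63 [173.2 185. ] [570.2 377.5   0. ]
beaker 0.59 [265.4 153. ] [653.  129.2   0. ]
carton 0.72 [464.2 197.7] [ 529.5 -395.7    0. ]
timer 0.57 [176.4 252.8] [389.6 366.4   0. ]
```

```bash
python3 -c "
import cv2
a=cv2.imread('pics/t0.png')[110:280,150:490]
cv2.imwrite('pics/t0c.png',cv2.resize(a,None,fx=2.35,fy=2.35,interpolation=2))"
```

```text
(no output)
```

View pics/t0c.png

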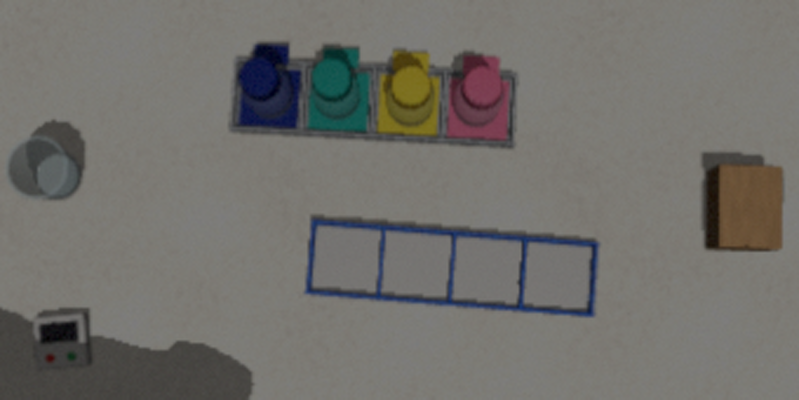

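View pics/s0.png

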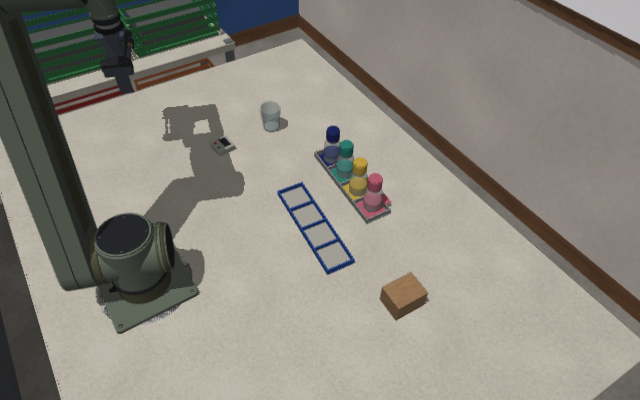

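The picture shows, from left to right, navy, teal, yellow and pink. The blue rack is empty and nearer the robot, with its crop corners at about (312,218), (597,240), (592,314) and (307,292). Next I'll measure it by colour.

Run:
```python
from h import *
im=cv2.imread('pics/t0.png'); hsv=cv2.cvtColor(im,cv2.COLOR_BGR2HSV)
m=cv2.inRange(hsv,(105,110,40),(125,255,255)); m[:195]=0; m[250:]=0
n,lab,st,ce=cv2.connectedComponentsWithStats(m)
k=1+np.argmax(st[1:,4]); print(st[k])
ys,xs=np.where(lab==k)
# undistort all to z=20 plane
P=np.array([pt('top',(x,y),20)[:2] for x,y in zip(xs,ys)],np.float32)
r=cv2.minAreaRect(P); print('blue',r, cv2.boxPoints(r).round(1).tolist())
# steel, from the corner pixels seen in the crop
for c in [(238,57),(516,71),(512,147),(232,131)]:
    print('steel corner',pt('top',(150+c[0]/2.35,110+c[1]/2.35),20).round(1))
for n,c in dict(navy=(262,77),teal=(331,78),yellow=(410,87),pink=(483,88)).items():
    print(n,pt('top',(150+c[0]/2.35,110+c[1]/2.35),130).round(1))
s=state(); print(rot(s['ee_rot']).round(3))
```

```text
[280 204 124  41 593]
blue ((463.79766845703125, -70.477783203125), (313.72735595703125, 81.26615142822266), 84.8910140991211) [[409.3999938964844, -223.10000610351562], [490.29998779296875, -230.3000030517578], [518.2000122070312, 82.0999984741211], [437.29998779296875, 89.4000015258789]]
steel corner [699.9 164.5  20. ]
steel corner [ 680.5 -145.3   20. ]
steel corner [ 595.3 -139.3   20. ]
steel corner [616.3 170.7  20. ]
navy [655.1 124.3 130. ]
teal [653.1  53.8 130. ]
yellow [642.9 -26.5 130. ]
pink [ 641.2 -100.6  130. ]
[[ 0.    -0.942  0.335]
 [ 0.     0.335  0.942]
 [-1.    -0.     0.   ]]
```

>>> drive_tool --pt "0 0 -8 20 -55 30 91" --pt "0 0 -16 60 -110 60 91" --pt "0 0 -25 110 -165 80 91" --pt "0 0 -34 150 -220 87 91" --pt "0 0 -43 190 -275 87 91" --pt "0 0 -52 230 -330 87 91" --pt "0 0 -60 270 -385 87 91" --pt "0 0 -68 310 -440 87 91" --pt "0 0 -72 345 -495 87 91" --pt "0 0 -75 367 -541 87 91" --grip_force 15

```text
time_s: 2.0
ee_pos: [537.1, 39.7, 301.1]
ee_rot: [29.9, 89.9, 25.2]
force: [-0.2, 0.3, 0.8]
gripper_width: 91.0
```

>>> drive_tool --pt "0 0 0 0 0 0 91" --pt "0 0 0 0 0 0 91"

```text
time_s: 2.25
ee_pos: [536.8, 39.9, 300.9]
ee_rot: [91.9, 89.9, 87.1]
force: [-0.3, 0.3, -0.3]
gripper_width: 90.7
```

Run:
```python
from h import *
s=state(); print(s['time_s'],s['ee_pos'],rot(s['ee_rot']).round(3),s['qpos'].round(1))
np.savez('w0',p=s['ee_pos'],r=s['ee_rot'])
shot('wrist','w0.png')
W=np.array([640,400])
for l,z in [('navy_bottle',8),('teal_bottle',8),('yellow_bottle',8),('pink_bottle',8),('navy_tag',5),('teal_tag',5),('yellow_tag',5),('pink_tag',5),('blue_rack',0),('steel_rack',0)]:
    for q in place_of('wrist',l)[:2]:
        uv=np.array(q['location'])*W; print(l,round(q['p'],2),uv.round(),pt('wrist',uv,z).round(1))
```

```text
2.25 [536.78691197  39.87406073 300.9042358 ] [[ 0.     0.082  0.997]
 [ 0.001  0.997 -0.082]
 [-1.     0.001 -0.   ]] [ 3.  12.5 85.3  0.1 82.2  7.7]
navy_bottle 0.91 [393. 106.] [653.9 127.9   8. ]
navy_bottle 0.49 [387. 256.] [ 637.6 -104.5    8. ]
teal_bottle 0.58 [394. 156.] [653.5  56.1   8. ]
yellow_bottle 0.66 [391. 210.] [646.9 -27.3   8. ]
pink_bottle 0.89 [390. 253.] [643.4 -99.2   8. ]
navy_tag 0.72 [394.  99.] [655.6 137.8   5. ]
navy_tag 0.49 [392. 252.] [647.9 -99.8   5. ]
teal_tag 0.56 [394. 158.] [654.9  52.2   5. ]
teal_tag 0.22 [386. 253.] [ 638.3 -100.2    5. ]
pink_tag 0.48 [390. 255.] [ 643.6 -105.5    5. ]
blue_rack 0.74 [278. 239.] [463.7 -64.6   0. ]
steel_rack 0.97 [388. 186.] [645.3   9.3   0. ]
```

View pics/w0.png

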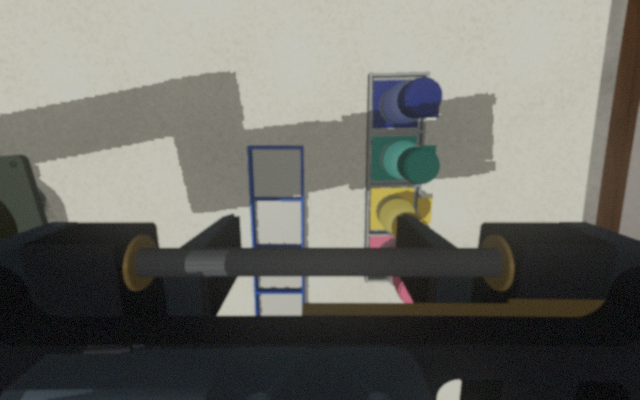

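The bottles in the wrist view match the top view: navy cap (420,97), teal (419,163), yellow partly hidden and pink mostly hidden. The left end of the blue rack is at about (249,147) to (303,147). I'll cross-check the blue rack and the cap tops.

Run:
```python
from h import *
for n,c,z in [('blueL near',(249,147),20),('blueL far',(304,147),20),('wall2 far',(304,199),20),('wall2 near',(252,199),20),('wall3 far',(304,246),20),('navycap',(425,96),130),('tealcap',(423,163),130)]:
    print(n,pt('wrist',c,z).round(1))
th=np.radians(-5.11); y=np.array([-np.sin(th),np.cos(th)])
for k in (-117,-39,39,117): print('slot',k,(np.array([463.8,-70.5])+y*k).round(1))
```

```text
blueL near [440.8  86.9  20. ]
blueL far [520.6  80.5  20. ]
wall2 far [513.5   3.   20. ]
wall2 near [434.9   9.5  20. ]
wall3 far [506.5 -72.6  20. ]
navycap [658.6 128.8 130. ]
tealcap [656.6  58.  130. ]
slot -117 [ 453.4 -187. ]
slot -39 [ 460.3 -109.3]
slot 39 [467.3 -31.7]
slot 117 [474.2  46. ]
```

>>> drive_tool --pt "0 0 0 40 30 -25 91" --pt "0 0 0 80 60 -50 91" --pt "0 0 0 119 86 -90 91" --pt "0 0 0 119 86.5 -110 91" --pt "0 0 0 119 86.5 -130 91" --pt "0 0 0 119 86.5 -130 91"

```text
time_s: 3.55
ee_pos: [655.0, 126.4, 169.1]
ee_rot: [-168.7, 89.8, -173.3]
force: [0.1, 0.6, 0.7]
gripper_width: 90.7
```

Run:
```python
from h import *
s=state(); print(s['ee_pos'],rot(s['ee_rot']).round(3))
a=shot('wrist','w1.png')
```

```text
[654.96826872 126.43828802 169.06249315] [[-0.003  0.081  0.997]
 [-0.     0.997 -0.081]
 [-1.    -0.001 -0.003]]
```

View pics/w1.png

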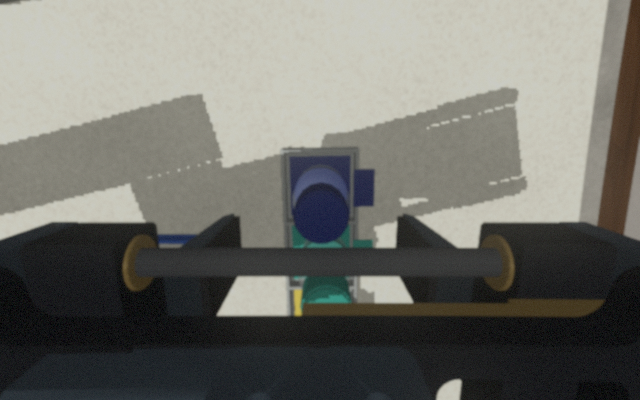

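The navy cap top is centred at (321,213), almost midway between the fingers. I'll nudge over, descend and grip.

>>> drive_tool --pt "0 0 0 1.5 3 -20 91" --pt "0 0 0 1.5 3 -40 91" --pt "0 0 0 1.5 3 -60 91" --pt "0 0 0 1.5 3 -75 91" --pt "0 0 0 1.5 3 -75 70" --pt "0 0 0 1.5 3 -75 55" --pt "0 0 0 1.5 3 -75 48" --pt "0 0 0 1.5 3 -75 40" --pt "0 0 0 1.5 3 -75 36" --pt "0 0 0 1.5 3 -75 36" --grip_force 15

```text
time_s: 4.85
ee_pos: [657.3, 129.5, 95.9]
ee_rot: [124.5, 90.0, 119.8]
force: [-0.4, 0.7, 1.0]
gripper_width: 41.5
```

Run:
```python
from h import *
s=state(); print(s['ee_pos'],s['gripper_width'],s['force'])
a=shot('wrist','w2.png')
```

```text
[657.34644666 129.53651551  95.91441377] 41.50519133356067 [-0.42453925  0.66092386  0.98141076]
```

View pics/w2.png

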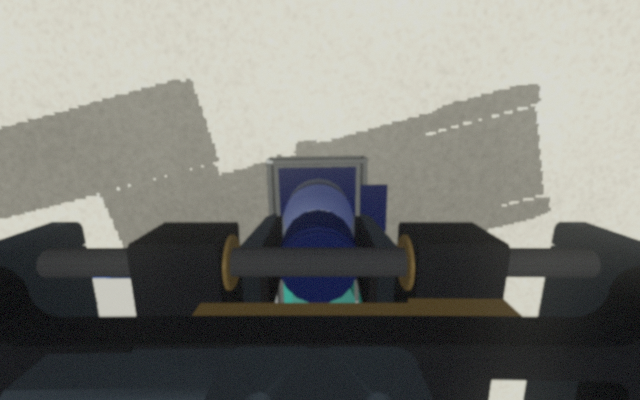

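Gripped at 41.5 mm with the cap centred between the pads. I'll lift and carry it to the right-end compartment.

>>> drive_tool --pt "0 0 0 0 0 6 36" --pt "0 0 0 0 0 18 36" --pt "0 0 0 0 0 38 36" --pt "0 0 0 0 0 55 36" --pt "0 0 0 -15 0 64 36" --pt "0 0 0 -45 -5 65 36" --pt "0 0 0 -85 -20 65 36" --pt "0 0 0 -115 -50 65 36" --pt "0 0 0 -140 -85 65 36" --pt "0 0 0 -160 -120 65 36"

```text
time_s: 6.15
ee_pos: [494.8, 8.9, 161.1]
ee_rot: [176.3, 89.9, 171.7]
force: [0.3, -0.6, -0.4]
gripper_width: 41.8
```

>>> drive_tool --pt "0 0 0 -10 -38 0 36" --pt "0 0 0 -19 -78 0 36" --pt "0 0 0 -26 -115 0 36" --pt "0 0 0 -32 -150 0 36" --pt "0 0 0 -37 -175 0 36" --pt "0 0 0 -40 -190 0 36" --pt "0 0 0 -42 -197 0 36" --pt "0 0 0 -42 -197 0 36" --pt "0 0 0 -42 -197 0 36"

```text
time_s: 7.28
ee_pos: [452.8, -187.4, 161.0]
ee_rot: [158.1, 89.9, 153.5]
force: [-1.2, -0.3, -0.2]
gripper_width: 41.7
```

```bash
cat > look.py <<'E'
import sys
from h import *
s=state(); print(s['ee_pos'],s['gripper_width'],s['force'],rot(s['ee_rot'])[:2,2].round(3))
a=shot('wrist',sys.argv[1])
E
python3 look.py w3.png
```

```text
[ 452.84813421 -187.35901546  161.03383009] 41.72015538689722 [-1.2383791  -0.28484252 -0.18045278] [ 0.997 -0.08 ]
```

View pics/w3.png

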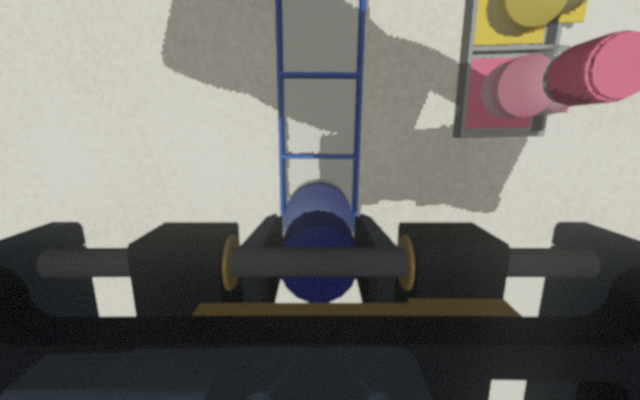

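Two divider walls are in view, at rows 156 and 75, and the side rails are at columns about 282 and 358. From those I'll compute the slot centre.

Run:
```python
from h import *
A=lambda *c:pt('wrist',c,20)[:2]
w1=(A(283,156)+A(357,156))/2; w0=(A(281,75)+A(361,75))/2
print(A(283,156),A(357,156),A(281,75),A(361,75))
y=(w0-w1)/np.linalg.norm(w0-w1); print(np.linalg.norm(w0-w1),y)
y=np.array([.089,.996])
print('slot -117',(w1-39*y), (w0-117*y))
print([ (w0+k*y).round(1) for k in (-39,39,117)])
```

```text
[ 420.91452601 -146.6377623 ] [ 495.61115001 -152.58307497] [427.21261209 -70.49606856] [503.10232302 -76.55937348]
76.39445525203949 [0.09025039 0.99591911]
slot -117 [ 454.79183801 -188.45441863] [ 454.74446755 -190.05972102]
[array([ 461.7, -112.4]), array([468.6, -34.7]), array([475.6,  43. ])]
```

>>> drive_tool --pt "0 0 0 2 -1.5 -12 36" --pt "0 0 0 2 -1.5 -28 36" --pt "0 0 0 2 -1.5 -42 36" --pt "0 0 0 2 -1.5 -54 36" --pt "0 0 0 2 -1.5 -61 36" --pt "0 0 0 2 -1.5 -64.5 36" --pt "0 0 0 2 -1.5 -66.5 36" --pt "0 0 0 2 -1.5 -67.5 36" --pt "0 0 0 2 -1.5 -68.5 36" --pt "0 0 0 2 -1.5 -68.5 36"

```text
time_s: 8.57
ee_pos: [455.1, -189.0, 92.9]
ee_rot: [168.7, 90.0, 164.1]
force: [-0.8, -0.1, 0.7]
gripper_width: 41.5
```

>>> drive_tool --pt "0 0 0 0 0 -0.5 36" --pt "0 0 0 0 0 -1 36" --pt "0 0 0 0 0 -1 36"

```text
time_s: 8.95
ee_pos: [455.2, -189.1, 92.9]
ee_rot: [-72.0, 90.0, -76.6]
force: [-2.5, 0.7, 7.5]
gripper_width: 42.0
```

>>> drive_tool --pt "0 0 0 0 0 0 46" --pt "0 0 0 0 0 0 56" --pt "0 0 0 0 0 0 75" --pt "0 0 0 0 0 0 90" --pt "0 0 0 0 0 15 91" --pt "0 0 0 0 0 45 91" --pt "0 0 0 0 0 75 91" --pt "0 0 0 20 20 90 91" --pt "0 0 0 55 60 90 91" --pt "0 0 0 90 105 90 91"

```text
time_s: 10.2
ee_pos: [546.5, -83.5, 184.6]
ee_rot: [-13.8, 89.8, -18.5]
force: [0.5, -1.6, 0.1]
gripper_width: 91.0
```

>>> drive_tool --pt "0 0 0 30 35 0 91" --pt "0 0 0 60 75 0 91" --pt "0 0 0 85 110 0 91" --pt "0 0 0 103 132 0 91" --pt "0 0 0 111 142 0 91" --pt "0 0 0 111 142 -5 91" --pt "0 0 0 111 142 -5 91"

```text
time_s: 11.08
ee_pos: [656.4, 57.5, 179.2]
ee_rot: [-55.5, 89.9, -60.1]
force: [-0.5, -1.0, 0.2]
gripper_width: 91.2
```

```bash
python3 look.py w4.png; python3 -c "
from h import *
print(search_frame('wrist','teal_bottle')[:2])"
```

```text
[656.41778727  57.46547003 179.16422292] 91.22154537196585 [-0.5324312  -1.03243006  0.22144621] [ 0.997 -0.082]
[{'rect': [0.455, 0.422, 0.5366, 0.6165], 'p': 0.91}, {'rect': [0.4389, 0.2205, 0.5811, 0.38], 'p': 0.28}]
```

View pics/w4.png

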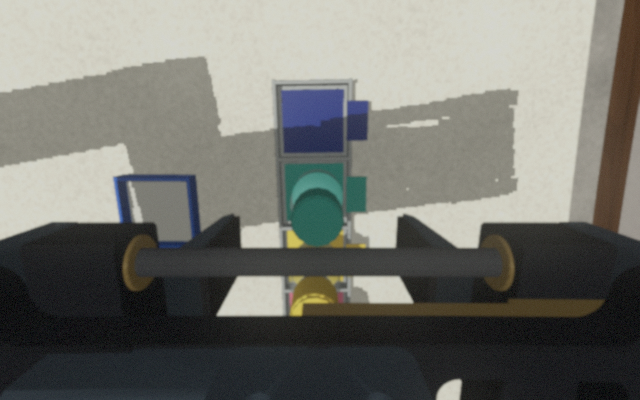

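Teal cap is at (318,215), centred. Descend and grip.

>>> drive_tool --pt "0 0 0 0 1 -25 91" --pt "0 0 0 0 1 -50 91" --pt "0 0 0 0 1 -70 91" --pt "0 0 0 0 1 -83.5 91" --pt "0 0 0 0 1 -83.5 70" --pt "0 0 0 0 1 -83.5 55" --pt "0 0 0 0 1 -83.5 48" --pt "0 0 0 0 1 -83.5 40" --pt "0 0 0 0 1 -83.5 36" --pt "0 0 0 0 1 -83.5 36" --grip_force 15

```text
time_s: 12.42
ee_pos: [656.9, 58.5, 96.4]
ee_rot: [-21.8, 89.9, -26.5]
force: [-1.0, -0.7, 1.1]
gripper_width: 41.7
```

>>> drive_tool --pt "0 0 0 0 0 6 36" --pt "0 0 0 0 0 18 36" --pt "0 0 0 0 0 38 36" --pt "0 0 0 0 0 55 36" --pt "0 0 0 -15 0 64 36" --pt "0 0 0 -45 -5 65 36" --pt "0 0 0 -85 -20 65 36" --pt "0 0 0 -115 -50 65 36" --pt "0 0 0 -140 -85 65 36" --pt "0 0 0 -160 -120 65 36"

```text
time_s: 13.68
ee_pos: [494.3, -62.0, 161.6]
ee_rot: [-34.4, 89.9, -39.1]
force: [-0.2, 0.0, -1.3]
gripper_width: 41.7
```

>>> drive_tool --pt "0 0 0 -12 -20 0 36" --pt "0 0 0 -24 -37 0 36" --pt "0 0 0 -31 -47 0 36" --pt "0 0 0 -32.5 -49.5 0 36" --pt "0 0 0 -32.5 -49.5 0 36" --pt "0 0 0 -32.5 -49.5 0 36"

```text
time_s: 14.42
ee_pos: [462.2, -111.1, 161.5]
ee_rot: [-26.7, 89.9, -31.4]
force: [0.2, 0.2, -1.2]
gripper_width: 41.4
```

```bash
python3 look.py w5.png
```

```text
[ 462.19161101 -111.06034322  161.50714763] 41.446934838917734 [ 0.1959161   0.21747185 -1.21389113] [ 0.997 -0.081]
```

View pics/w5.png

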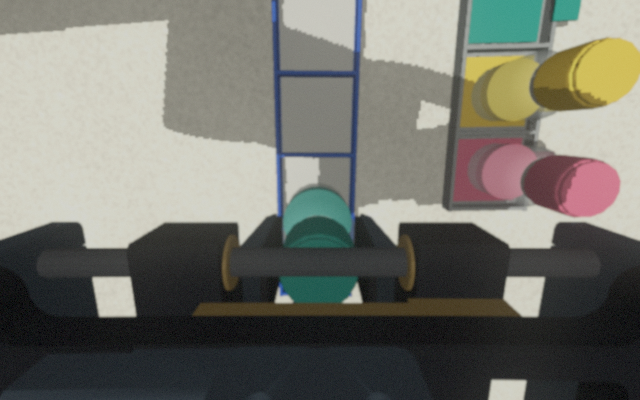

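The divider is at row 155 and the rails are at columns 280 and 355, so alignment is good. Lower.

>>> drive_tool --pt "0 0 0 -0.5 0 -12 36" --pt "0 0 0 -0.5 0 -28 36" --pt "0 0 0 -0.5 0 -42 36" --pt "0 0 0 -0.5 0 -54 36" --pt "0 0 0 -0.5 0 -61 36" --pt "0 0 0 -0.5 0 -64.5 36" --pt "0 0 0 -0.5 0 -66.5 36" --pt "0 0 0 -0.5 0 -67.5 36" --pt "0 0 0 -0.5 0 -68.5 36" --pt "0 0 0 -0.5 0 -69 36"

```text
time_s: 15.72
ee_pos: [461.9, -111.2, 93.3]
ee_rot: [-25.8, 89.9, -30.4]
force: [-1.8, 0.3, 7.1]
gripper_width: 42.1
```

>>> drive_tool --pt "0 0 0 0 0 0 46" --pt "0 0 0 0 0 0 56" --pt "0 0 0 0 0 0 75" --pt "0 0 0 0 0 0 90" --pt "0 0 0 0 0 15 91" --pt "0 0 0 0 0 45 91" --pt "0 0 0 0 0 75 91" --pt "0 0 0 20 10 86 91" --pt "0 0 0 55 25 86 91" --pt "0 0 0 95 43 86 91"

```text
time_s: 16.98
ee_pos: [557.8, -68.0, 179.7]
ee_rot: [-24.1, 89.8, -28.8]
force: [0.5, -0.7, 0.4]
gripper_width: 91.2
```

>>> drive_tool --pt "0 0 0 40 20 0 91" --pt "0 0 0 70 33 0 91" --pt "0 0 0 86 41 0 91" --pt "0 0 0 91 44 0 91" --pt "0 0 0 91 44 0 91" --pt "0 0 0 91 44 0 91"

```text
time_s: 17.73
ee_pos: [648.0, -24.4, 179.8]
ee_rot: [-31.8, 89.8, -36.5]
force: [0.2, 0.4, -0.2]
gripper_width: 91.0
```

```bash
python3 look.py w6.png
```

```text
[647.99569816 -24.37439835 179.81314732] 90.9695112567868 [ 0.15685094  0.36180955 -0.19852659] [ 0.997 -0.082]
```

View pics/w6.png

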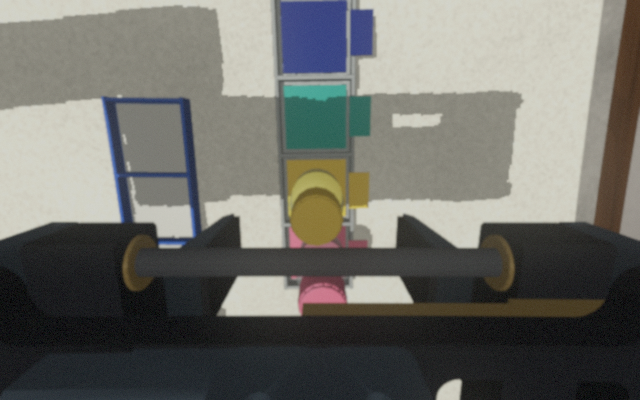

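The yellow cap is at (317,216), centred.

>>> drive_tool --pt "0 0 0 -0.5 0 -25 91" --pt "0 0 0 -0.5 0 -50 91" --pt "0 0 0 -0.5 0 -70 91" --pt "0 0 0 -0.5 0 -84 91" --pt "0 0 0 -0.5 0 -84 70" --pt "0 0 0 -0.5 0 -84 55" --pt "0 0 0 -0.5 0 -84 48" --pt "0 0 0 -0.5 0 -84 40" --pt "0 0 0 -0.5 0 -84 36" --pt "0 0 0 -0.5 0 -84 36" --grip_force 15

```text
time_s: 19.02
ee_pos: [647.6, -24.4, 96.1]
ee_rot: [-26.3, 89.8, -31.0]
force: [-0.7, 0.7, 0.6]
gripper_width: 41.9
```

>>> drive_tool --pt "0 0 0 0 0 6 36" --pt "0 0 0 0 0 18 36" --pt "0 0 0 0 0 38 36" --pt "0 0 0 0 0 55 36" --pt "0 0 0 -15 0 64 36" --pt "0 0 0 -45 -1 65 36" --pt "0 0 0 -85 -3 65 36" --pt "0 0 0 -125 -5 65 36" --pt "0 0 0 -155 -7 65 36" --pt "0 0 0 -170 -8 65 36"

```text
time_s: 20.27
ee_pos: [475.2, -32.4, 161.3]
ee_rot: [-34.9, 89.9, -39.6]
force: [0.8, 0.2, -1.4]
gripper_width: 41.7
```

>>> drive_tool --pt "0 0 0 -4 -0.5 0 36" --pt "0 0 0 -6.5 -0.7 0 36" --pt "0 0 0 -6.5 -0.7 -12 36" --pt "0 0 0 -6.5 -0.7 -28 36" --pt "0 0 0 -6.5 -0.7 -42 36" --pt "0 0 0 -6.5 -0.7 -54 36" --pt "0 0 0 -6.5 -0.7 -61 36" --pt "0 0 0 -6.5 -0.7 -64.5 36" --pt "0 0 0 -6.5 -0.7 -66.5 36" --pt "0 0 0 -6.5 -0.7 -66.5 36"

```text
time_s: 21.52
ee_pos: [468.8, -33.1, 95.0]
ee_rot: [-29.1, 89.8, -33.8]
force: [0.1, -0.2, -1.3]
gripper_width: 41.6
```

>>> drive_tool --pt "0 0 0 0 0 -1 36" --pt "0 0 0 0 0 -1.7 36" --pt "0 0 0 0 0 -2.2 36" --pt "0 0 0 0 0 -2.2 36"

```text
time_s: 22.02
ee_pos: [468.9, -33.1, 93.1]
ee_rot: [-26.3, 89.8, -31.0]
force: [-0.9, -0.1, 2.4]
gripper_width: 41.7
```

>>> drive_tool --pt "0 0 0 0 0 0 46" --pt "0 0 0 0 0 0 56" --pt "0 0 0 0 0 0 75" --pt "0 0 0 0 0 0 90" --pt "0 0 0 0 0 15 91" --pt "0 0 0 0 0 45 91" --pt "0 0 0 0 0 75 91" --pt "0 0 0 20 -7 86 91" --pt "0 0 0 55 -20 86 91" --pt "0 0 0 95 -35 86 91"

```text
time_s: 23.28
ee_pos: [564.7, -68.3, 179.5]
ee_rot: [-21.8, 89.8, -26.5]
force: [-0.0, -0.3, 0.8]
gripper_width: 91.0
```

>>> drive_tool --pt "0 0 0 40 -15 0 91" --pt "0 0 0 65 -24 0 91" --pt "0 0 0 78 -28 0 91" --pt "0 0 0 81 -30 0 91" --pt "0 0 0 81 -30 0 91" --pt "0 0 0 81 -30 0 91"

```text
time_s: 24.02
ee_pos: [645.0, -98.0, 179.9]
ee_rot: [-22.7, 89.8, -27.3]
force: [0.0, -0.2, -0.1]
gripper_width: 90.9
```

```bash
python3 look.py w7.png
```

```text
[644.9590073  -97.97484044 179.85130566] 90.86429411760241 [ 0.01453407 -0.16257305 -0.12326852] [ 0.997 -0.081]
```

View pics/w7.png

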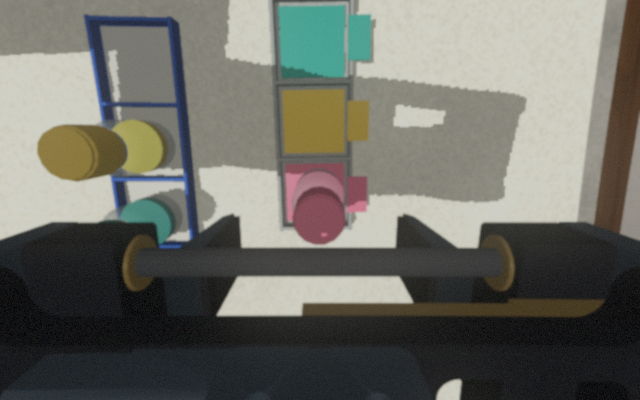

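The pink cap is at (319,215), centred. The yellow and teal bottles stand upright in their slots.

>>> drive_tool --pt "0 0 0 0.5 0 -25 91" --pt "0 0 0 0.5 0 -50 91" --pt "0 0 0 0.5 0 -70 91" --pt "0 0 0 0.5 0 -84 91" --pt "0 0 0 0.5 0 -84 70" --pt "0 0 0 0.5 0 -84 55" --pt "0 0 0 0.5 0 -84 48" --pt "0 0 0 0.5 0 -84 40" --pt "0 0 0 0.5 0 -84 36" --pt "0 0 0 0.5 0 -84 36" --grip_force 15

```text
time_s: 25.32
ee_pos: [645.7, -98.1, 96.2]
ee_rot: [-19.8, 89.8, -24.5]
force: [0.4, -1.0, 1.3]
gripper_width: 42.0
```

>>> drive_tool --pt "0 0 0 0 0 6 36" --pt "0 0 0 0 0 18 36" --pt "0 0 0 0 0 38 36" --pt "0 0 0 0 0 55 36" --pt "0 0 0 -15 0 64 36" --pt "0 0 0 -40 10 65 36" --pt "0 0 0 -65 30 65 36" --pt "0 0 0 -80 60 65 36" --pt "0 0 0 -95 95 65 36" --pt "0 0 0 -115 120 65 36"

```text
time_s: 26.58
ee_pos: [528.9, 23.0, 161.2]
ee_rot: [-21.9, 89.8, -26.6]
force: [0.7, 0.2, -0.7]
gripper_width: 41.7
```

>>> drive_tool --pt "0 0 0 -20 10 0 36" --pt "0 0 0 -40 18 0 36" --pt "0 0 0 -50 21 0 36" --pt "0 0 0 -53.5 21.5 0 36" --pt "0 0 0 -53.5 21.5 0 36" --pt "0 0 0 -53.5 21.5 0 36"

```text
time_s: 27.32
ee_pos: [476.0, 44.2, 161.2]
ee_rot: [-20.5, 89.8, -25.2]
force: [-0.4, 0.5, -1.9]
gripper_width: 41.7
```

```bash
python3 look.py w8.png
```

```text
[476.01622423  44.23104896 161.21727165] 41.73142370677546 [-0.380597    0.48037497 -1.86853276] [ 0.997 -0.082]
```

View pics/w8.png

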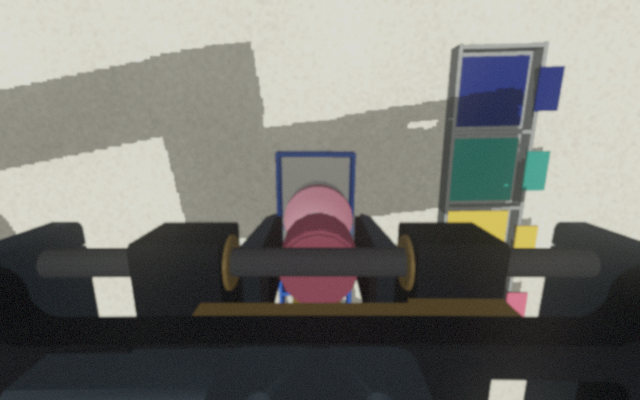

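The end wall is at row 154, the same row the divider had before, and the rails are at columns 279 and 354, so it is aligned. Lower.

>>> drive_tool --pt "0 0 0 -0.5 0 -12 36" --pt "0 0 0 -0.5 0 -28 36" --pt "0 0 0 -0.5 0 -42 36" --pt "0 0 0 -0.5 0 -54 36" --pt "0 0 0 -0.5 0 -61 36" --pt "0 0 0 -0.5 0 -64.5 36" --pt "0 0 0 -0.5 0 -66.5 36" --pt "0 0 0 -0.5 0 -67.5 36" --pt "0 0 0 -0.5 0 -68.5 36" --pt "0 0 0 -0.5 0 -68.5 36"

```text
time_s: 28.62
ee_pos: [475.7, 44.3, 93.1]
ee_rot: [-15.5, 89.7, -20.2]
force: [0.8, -0.2, 2.1]
gripper_width: 41.8
```

>>> drive_tool --pt "0 0 0 0 0 0 46" --pt "0 0 0 0 0 0 56" --pt "0 0 0 0 0 0 75" --pt "0 0 0 0 0 0 90" --pt "0 0 0 0 0 15 91" --pt "0 0 0 0 0 45 91" --pt "0 0 0 0 0 85 91" --pt "0 0 0 0 20 130 91" --pt "0 0 0 0 60 160 91" --pt "0 0 0 0 110 160 91"

```text
time_s: 29.88
ee_pos: [477.3, 155.3, 256.1]
ee_rot: [5.5, 89.4, 0.7]
force: [0.8, 0.1, -0.1]
gripper_width: 91.0
```

>>> drive_tool --pt "0 0 0 0 40 0 91" --pt "0 0 0 0 85 0 91" --pt "0 0 0 0 120 0 91" --pt "0 0 0 0 140 0 91" --pt "0 0 0 0 140 0 91"

```text
time_s: 30.5
ee_pos: [477.2, 295.8, 255.7]
ee_rot: [0.9, 89.4, -3.8]
force: [-0.6, -0.2, -0.7]
gripper_width: 90.9
```

Run:
```python
from h import *
shot('top','t1.png'); W=np.array([640,400])
th=np.radians(-5.11); R=np.array([[np.cos(th),np.sin(th)],[-np.sin(th),np.cos(th)]])
for l in ['navy','teal','yellow','pink']:
    q=place_of('top',l+'_bottle')[0]; p=pt('top',np.array(q['location'])*W,5)
    print(l,round(q['p'],2),p.round(1),(R@(p[:2]-[463.8,-70.5])).round(1))
for l in ['beaker','carton','timer']:
    q=place_of('top',l)[0]; print(l,round(q['p'],2),pt('top',np.array(q['location'])*W,0).round(1))
a=cv2.imread('pics/t1.png')[110:280,150:490]
cv2.imwrite('pics/t1c.png',cv2.resize(a,None,fx=2.35,fy=2.35,interpolation=2))
```

```text
navy 0.73 [ 448.2 -190.1    5. ] [  -4.8 -120.5]
teal 0.57 [ 458.6 -111.9    5. ] [ -1.4 -41.7]
yellow 0.86 [466.1 -31.1   5. ] [-1.2 39.4]
pink 0.63 [470.2  36.9   5. ] [ -3.2 107.6]
beaker 0.65 [653.2  62.9   0. ]
carton 0.98 [ 529.6 -400.     0. ]
timer 0.54 [389.1 363.6   0. ]
```

View pics/t1c.png

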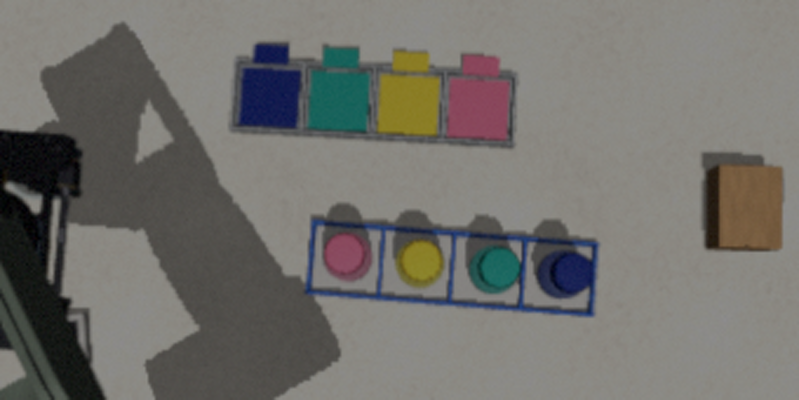

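All four bottles stand upright and centred in the mirrored order. The top-view beaker report is a misdetection, because it lands on the steel rack while the beaker itself is hidden under the arm. The arm never went low near it.

```bash
python3 -c "
from workcell import env
print(env.job_done())"
```

```text
the job is handed in; nothing more can be done
None
```

I moved all four bottles into the blue rack in reverse order and handed the job in after about 31 s of robot time. From left to right the blue rack now holds pink, yellow, teal and navy. Each bottle was gripped by its cap at about 42 mm and lowered until the wrist felt 2 to 8 N of floor contact before release.

- **Bottles:** in the last top picture all four are upright and in the right compartments. The measured offsets from the compartment centres are 5 mm or less. The exception is pink, which the network put 9 mm off along the rack. The picture shows pink centred, and 9 mm is still within the 14 mm limit.
- **Carton and timer:** they measured within about 5 mm of where they started, which is within the network's error.
- **Beaker:** the final check failed. The network reported a point on the steel rack, which is a misdetection, because the beaker was hidden under the arm in that picture. The arm crossed that side only at 200 mm or higher and did not come low near it.

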